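# Couple the macro keypad to its ball mount

### The arm

A 7-joint arm with a two-finger parallel gripper is mounted at the origin on the work surface. World frame = base frame: x ahead of the robot, y to its left, z up, the work surface at z = 0. Lengths are in m, angles in rad, forces in N, time in s.
With the tool pointing down it reaches from about 0.425 to 0.875 m from the base axis. Payload 4.7 kg.
Tool frame: the origin (TCP) lies midway between the tips of the shut fingers; the grasp point (between the pads) lies 19 mm behind it; z points along the fingers, x is the direction in which the jaws open and shut, and the axes are right-handed (so a half turn about z gives the same grasp; the last joint's range is limited). The gripper opens to 87 mm and grips with 3 to 60 N. Pads are 19 mm wide; open, the fingers measure 117 mm over their backs; the gripper's body (75 mm by 190 mm) begins 51 mm behind the grasp point.
Start: joints at [-1.315, 0.321, -0.07, 1.45, 0.023, 1.371, -0.057], TCP at [0.156, 0.631, 0.223] pointing down, gripper open.
Joint ranges: [-2.86, 2.86], [-0.3, 2.09], [-1.38, 1.24], [0.06, 2.45], [-1.56, 4.7], [0.09, 2.05], [-2.69, 2.69]. Speed limits (rad/s): [2.57, 2.57, 3.14, 3.14, 3.14, 3.14, 3.14].

### API

Orientations are given as a rotation vector (axis times angle).
In Python, from bench import get_state, eyes, ticket gives the robot as it stands.
- The arm moves only by the tool carry_out, never from a script. Its argument "motion" is a list of rows, each a list of 2 entries, a list of its own where there are three numbers: the shift along the world's x, y, z in m, then the turn about the world's z in rad. A call has 1 to 20 rows; each row is the pose to reach, as a shift and turn from the pose commanded when the call began; what a row does not reach only later rows make up. A row lasts 1/10 s, in which the tool goes at most 50 mm and 8.59 degrees, less where a joint would pass 70% of its speed; a pose out of reach is approached as far as the arm can. A call with a gripper value outside its range is refused whole. "grip" is the gripper command: -1 is fully open, 1 is shut, values between are in proportion, set as the call begins (left out, the last holds). The fingers move at their own pace and stop on an object; "squeeze" is the grip in N (left out, the last holds). Time passes only in rows, so rows that repeat a pose let the fingers close. It gives the time, the measured TCP pose, the force and the opening at its end, in the units of the state.
- get_state(): the state, without advancing time (a new reading comes with each control period).
- eyes.get_image(name): name is "side" or "top"; returns a dict with "pixels" (420x560x3 uint8, blue, green, red), "mtx" (3x3 intrinsics, pixels), "extrinsics" (4x4, takes a point from camera to world coordinates). Camera axes: x right, y down, z forward; pixel columns grow to the right and rows downward; lengths in m; the calibration is good to about 2 mm. A picture is of the moment at which its call begins. There is no depth.
- ticket.close_job(): hands the job in, once; it reports no verdict.
The state is a dict: "time": time; "joint_positions": joint angles; "qd": joint speeds; "joint_torque": joint torques, N m; "position": TCP position; "tool_rot": TCP orientation; "ft_force": force on the tool from outside, world axes, zero at the start; "torque": the same for the moment, N m; "grip_width": opening from 0.0 (shut) to 1.0 (fully open).
Only numpy, scipy, OpenCV 4.12 (cv2) and the standard library are available. Lean on these libraries where they do the work, as an engineer would, in place of code of your own. Each camera call takes 0.05 s, during which the arm holds its last target. There are 200 camera calls.

### The job

Put the small black keypad on its tilt mount: lower the coupler at its far end over the steel ball and rest its tail gently on the mat. With the red latch lever still up, push the coupler straight down until it sits fully home on the ball, then press the lever all the way down so that it locks, and let go. Feel your way without ramming or dropping anything, and leave the mouse, the mug and the earbud case alone.

Things in the scene. Friction and masses are not known exactly. Their poses are not given: they have to be found in the camera images.
- ball_mount: Heavy round grey base with a black top, 84 mm across and 9 mm high, fixed to the mat; from a black rubber bellows on it (29 mm across, up to 20 mm high) an upright steel stud 9 mm thick carries a steel ball of 25 mm diameter. Origin: centre of the underside, on the mat; z up.
- ball (a point): Centre of the steel ball, 52 mm above the mat when unloaded. The stud is sprung in its bellows: under load the ball gives straight down, some 2 mm for every 4 N, 13 mm at most, and comes back up when let go.
- keypad_grip (a point): Place to hold the loose keypad (about 0.5 kg): on the centre line of its black case, half-way up the side walls, 14 mm above the mat when flat. The case is 52 mm wide, reaches 60 mm behind and 42 mm ahead of here, walls 5 to 23 mm above the underside, keys up to 30 mm. Mass centre 38 mm ahead. Site axes: x from tail to coupler, y across to the left, z up out of the keys.
- socket (a point): Where the ball's centre must come to lie in the coupler, a round aluminium head 45 mm across and 44 mm high at the keypad's far end: on its axis, 24 mm above its rim, 130 mm ahead of the grip place. The bore below has 1 mm clearance all round and a flared mouth 38 mm wide. The coupler turns and tilts freely about the ball; home, with the tail on the mat, the keypad slopes up by 0.155 rad.
- head_top (a point): Centre of the flat top of the coupler head, 20 mm above the socket point: push here. Two sprung pads in the bore stop the head about 12 mm short of home (keypad sloping 0.22 rad). From there it takes a push of 8 to 18 N, most at the start, right down to the stop, felt as a steady rise beyond that; it stays wherever the push ends, and the lever closes only at the stop.
- feet: The two round rubber tail feet (5 mm radius, 20 mm to each side). Origin midway between their undersides, 182 mm behind the head's axis. The keypad starts flat on the mat, on these feet and the head's rim, within 0.4 rad of pointing straight away from the robot; a 27 mm wide, 33 mm high tongue joins case and head. Set down on the mat, they may take up to 35 N.
- lever_arm: Red latch lever, 60 mm long, 15 to 19 mm wide, 7 mm thick, carried by the coupler. Origin on its hinge pin; its own -x runs along it to the free end. It may be loaded with up to 40 N.
- lever_tip (a point): Top face of the lever's pressing pad (26 x 19 mm, with a black rubber strip, reaching to the lever's end), 46 mm from the pin along the lever and 8 mm above it: the place to press, following it down on its arc.
- lever_pin (a point): Hinge pin of the lever, 24 mm behind the head's axis and 36 mm above its rim. Its axis runs across the keypad (y).
- latch (a joint): Angle of the lever, rad: 0 lying flat over the tongue (closed, at its stop), positive raised; starts raised by 0.6 to 0.75. The free end moves down and towards the tail as it closes. A stiff hinge (about 0.22 N m, so 5 N square to the lever at its pad) that stays where it is left; a steel jaw below it swings under the ball as it closes.
- mat: Dark-grey desk mat with a red edge, 660 x 1000 x 3 mm, fixed. Origin: centre of its underside on the desk; its top is the level on which all things stand (z = 3 mm).
- mouse: White mouse, 100 x 58 x 34 mm, loose. Origin at the centre of its underside.
- mug: White mug, 82 mm wide, 95 mm high, loose. Origin at the centre of its underside.
- earbud_case: Dark-grey earbud case, 62 x 46 x 25 mm, loose. Origin at the centre of its underside.
- seat: Hard plastic liner in the roof of the coupler's socket, a disc of 27 mm, unseen from outside; home means that the ball's top lies against it. Origin: centre of its underside, 12.5 mm above the socket point. Between ball and seat up to 40 N is allowed.
There are look-alikes about, which are no part of the job. There is more than one size of the part that bears keypad_grip; the job needs the largest.

How it is judged:
On the way, in this order (a step that is already met when the one before it is completed fails the run):
1. the coupler is fully home on the ball (ball centre within 2 mm in depth and 3 mm sideways of its seat) while the lever is still raised (above 0.45 rad) (z of ball in the frame of socket above -0.002 m and horizontal distance between ball and socket below 0.003 m and value of joint latch above 0.45 rad), for 0.2 s.
2. the lever is pressed all the way down (below 0.08 rad) with the coupler still home (z of ball in the frame of socket above -0.002 m and horizontal distance between ball and socket below 0.003 m and value of joint latch below 0.08 rad), for 0.2 s.
At the end, for the whole second after the job is handed in: The ball sits fully home in the coupler (within 2 mm in depth and 3 mm sideways), the lever is down at its stop (below 0.08 rad), the tail feet rest on the mat (their undersides less than 8 mm above the desk), and the keypad is at rest and let go (all of step 2 and height (world z) of feet below 0.008 m and linear speed of lever_arm below 0.02 m/s); the robot touches nothing.
It fails at once if the coupler's seat is rammed or dropped on the ball (over 40 N between seat and ball mount) (contact force between seat and ball_mount above 40 N).
It fails at once if the lever is loaded with more than 40 N (contact force between lever_arm and anything else above 40 N).
It fails at once if the tail is dropped or slammed onto the mat at the ball mount (over 35 N on the tail feet while the coupler is within 30 mm of the ball's axis) (contact force between feet and mat above 35 N and horizontal distance between socket and ball below 0.03 m).
It fails at once if a bystander is pushed more than 20 mm (distance of any of mouse, mug, earbud_case from where it was at the start of the episode above 0.02 m).
It also fails if it takes over 62 s, if anything falls off the work surface, if the arm or the gripper's body presses on something with over 40 N, if the wrist force passes 120 N, or if a joint passes its speed limit or range.

## Working session

There is one attempt and no reset: what is moved stays moved. The work goes in short steps, Python scripts to look and compute and a tool call to move; the robot and the scene stay as the last step left them, time stands still between calls to the robot, and variables do not carry over. Pictures are saved under pics/ and viewed, about 8 in all and at most 12, crops included, and the job is handed in when it is done.

Besides the shell and the picture viewer there is one more tool, called after "Call:" by a JSON object that holds its "name" and its "arguments", one argument or row to a line. carry_out: Moves the arm, as the interface text tells. Its arguments: {"type":"object","properties":{"motion":{"type":"array","items":{"type":"array"}},"grip":{"type":"number"},"squeeze":{"type":"number"}},"required":["motion"]}

```bash
ls; mkdir -p pics
python3 - <<'E'
from bench import get_state,eyes
import cv2,numpy as np
s=get_state();print(s)
for n in("side","top"):
    d=eyes.get_image(n);cv2.imwrite(f"pics/{n}0.png",d["pixels"]);print(n,d["mtx"],d["extrinsics"])
E
```

```text
pics
{'time': 0.0, 'joint_positions': array([-1.31488103,  0.32180689, -0.07007005,  1.45166463,  0.02258597,
        1.37079221, -0.05689939]), 'qd': array([-1.72750731e-04, -3.78997557e-04, -2.22025827e-03, -5.84909147e-04,
        4.54328887e-04, -7.19219911e-04,  8.64425543e-05]), 'joint_torque': array([-4.92460174e-06, -4.91273725e+01, -4.03602831e-01, -3.12526309e+01,
       -6.39149174e-02,  4.36471682e-02,  1.60568616e-04]), 'position': array([0.15557385, 0.63054334, 0.22147706]), 'tool_rot': array([ 2.47217605e+00,  1.93654678e+00, -2.24079901e-03]), 'ft_force': array([-0.04308698,  0.64562087, -0.19401187]), 'torque': array([-0.00181356, -0.01383022, -0.00682271]), 'grip_width': 0.9991908926566913}
side [[523.56378805   0.         281.25812102]
 [  0.         523.56378805 197.71897498]
 [  0.           0.           1.        ]] [[ 0.8269157  -0.33058997  0.45488537 -0.07063067]
 [-0.56185075 -0.45248302  0.69251921 -1.00633347]
 [-0.023112   -0.82823269 -0.55990754  0.87650597]
 [ 0.          0.          0.          1.        ]]
top [[486.94252774   0.         286.29154829]
 [  0.         486.94252774 207.02459634]
 [  0.           0.           1.        ]] [[-0.00817238 -0.99838776  0.05617018  0.51882248]
 [-0.9998963   0.00749282 -0.01229817 -0.00394421]
 [ 0.01185747 -0.05626486 -0.99834546  1.36210344]
 [ 0.          0.          0.          1.        ]]
```

View pics/top0.png

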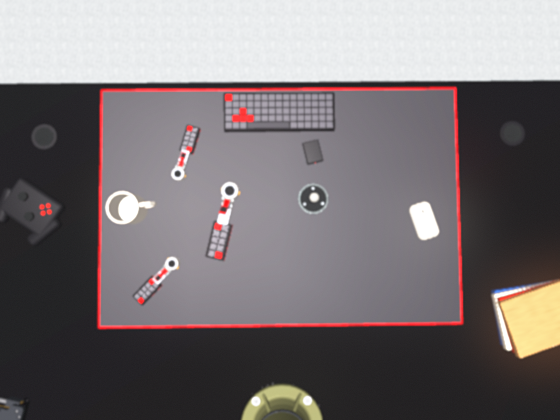

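View pics/side0.png

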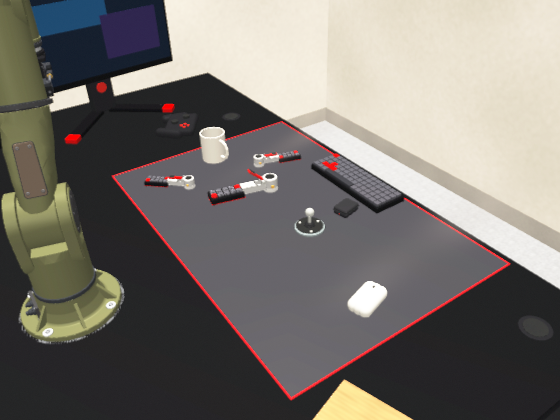

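The top view has three red-and-black keypads: (222,222), (187,152) and (157,282). The one at (222,222) is about 75 px long, or 0.21 m, which matches 204 mm. The other two are about 55 px, so they are too small. The mount is at (314,198), the mouse at (424,221), the mug at (122,207) and the earbud case at (313,152). One enlarged crop will confirm the choice.

```bash
cat > h.py <<'E'
import numpy as np,cv2
from bench import get_state,eyes
def ray(d,uv):
    T=d["extrinsics"];v=np.linalg.inv(d["mtx"])@[uv[0],uv[1],1.];return T[:3,3],T[:3,:3]@v
def onz(d,uv,z):
    o,v=ray(d,uv);return o+v*(z-o[2])/v[2]
def tri(d1,u1,d2,u2):
    o,v=ray(d1,u1);p,w=ray(d2,u2)
    t=np.linalg.lstsq(np.c_[v,-w],p-o,rcond=None)[0];a,b=o+t[0]*v,p+t[1]*w
    return (a+b)/2,np.linalg.norm(a-b)
def proj(d,P):
    T=np.linalg.inv(d["extrinsics"]);c=d["mtx"]@(T[:3,:3]@P+T[:3,3]);return c[:2]/c[2]
E
python3 - <<'E'
from h import *
t=eyes.get_image("top");s=eyes.get_image("side")
a=cv2.resize(t["pixels"][165:275,195:345],None,fx=5,fy=5,interpolation=cv2.INTER_CUBIC)[:, :750]
cv2.imwrite("pics/c1.png",a)
b=cv2.resize(s["pixels"][145:245,200:340],None,fx=5.5,fy=5.5,interpolation=cv2.INTER_CUBIC)
cv2.imwrite("pics/c2.png",b)
E
```

```text
(no output)
```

View pics/c1.png

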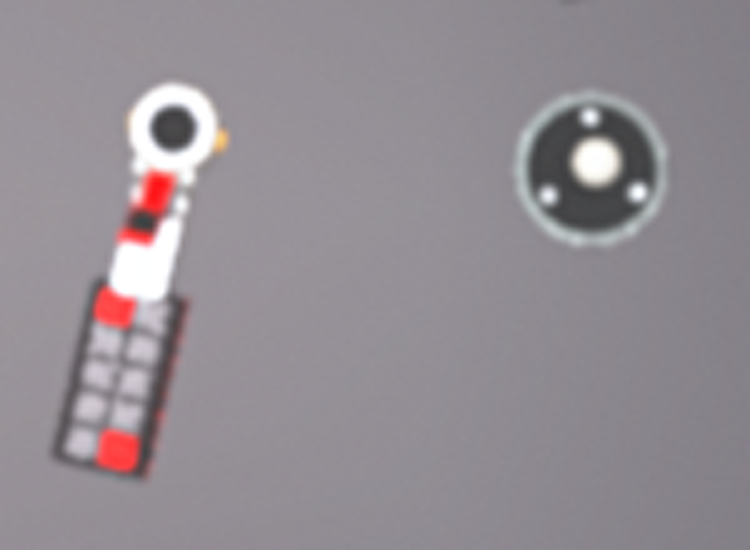

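View pics/c2.png

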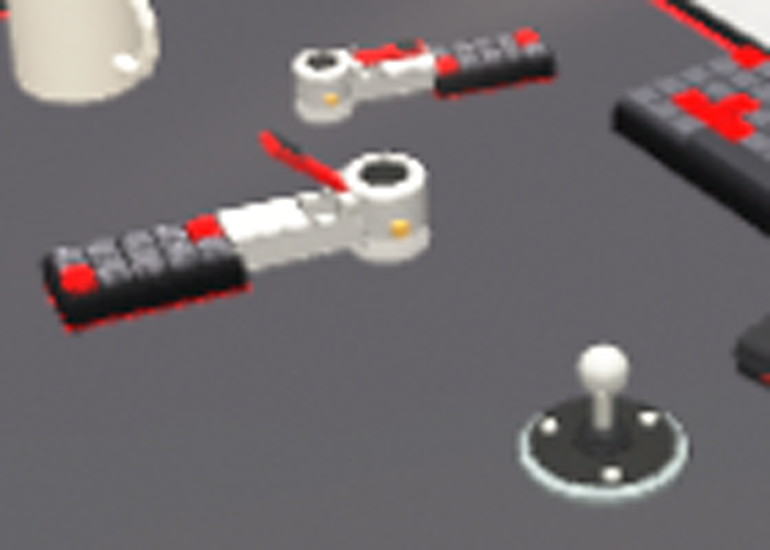

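The crops confirm that (222,222) is the large keypad, with its lever raised and its head at the far end. The ball is at crop (596,162) in the top view and (603,367) in the side view. Next I'll measure these points.

Run:
```python
from h import *
t=eyes.get_image("top");s=eyes.get_image("side")
T=lambda u,v:(195+u/5-.4,165+v/5-.4); S=lambda u,v:(200+u/5.5-.41,145+v/5.5-.41)
def cen(d,r,lo):   # centroid of bright blob, biggest
    x0,x1,y0,y1=r;g=cv2.cvtColor(d["pixels"],cv2.COLOR_BGR2GRAY)[y0:y1,x0:x1]
    n,l,st,c=cv2.connectedComponentsWithStats((g>lo).astype(np.uint8));k=1+np.argmax(st[1:,4]);return c[k]+[x0,y0],st[k]
bt,a=cen(t,(306,324,189,206),190);bs,b=cen(s,(302,318,205,217),170)
print("ball px",bt,a,bs,b,"hand",T(596,162),S(603,367))
print("ball tri",tri(t,bt,s,bs),"hand",tri(t,T(596,162),s,S(603,367)),"onz",onz(t,bt,.055),onz(t,T(596,162),.055))
print("base",onz(t,T(591,168),.012), onz(s,S(603,450),.012))
h=onz(t,T(173,127),.047);h2,e=tri(t,T(173,127),s,S(384,173));print("head",h,h2,e)
# case: top rim corners z~.026
c=np.array([onz(t,T(*p),.026) for p in((100,280),(188,298),(148,480),(52,458))])
print(c, np.linalg.norm(np.diff(c,axis=0),axis=1)); 
f=c[:2].mean(0);r=c[2:].mean(0);m=(h+h2)/2
for q in(f,r):
    d=h-q;print("heading",np.arctan2(d[1],d[0]),np.hypot(d[0],d[1]))
print("side corners", [onz(s,S(*p),.008) for p in((75,330),(250,287))])
print(get_state()["time"])
```

```text
ball px [313.64285714 196.67857143] [ 4  4  9  8 56] [309.16326531 211.        ] [ 3  3  9  7 49] hand (313.8, 197.0) (309.2263636363636, 211.31727272727275)
ball tri (array([ 0.61858272, -0.09312865,  0.05965065]), np.float64(0.0018552916930375113)) hand (array([ 0.61799371, -0.09373089,  0.05916063]), np.float64(0.0012829960960865623)) onz [ 0.61972462 -0.09395547  0.055     ] [ 0.61885336 -0.09436922  0.055     ]
base [ 0.61881709 -0.0945221   0.012     ] [ 0.61487727 -0.09737763  0.012     ]
head [0.64012768 0.13401901 0.047     ] [0.63917838 0.13428072 0.04889921] 0.001801345376659606
[[0.55822487 0.17629547 0.026     ]
 [0.54798559 0.12816406 0.026     ]
 [0.44892021 0.15014672 0.026     ]
 [0.46132689 0.20242522 0.026     ]] [0.04920849 0.10147506 0.0537305 ]
heading -0.20628813659766296 0.08890747145435475
heading -0.2246099692524344 0.1897709787306766
side corners [array([0.45419516, 0.15558451, 0.008     ]), array([0.55061342, 0.1357419 , 0.008     ])]
0.3
```

Ball at about (0.619, -0.094), head at (0.640, 0.134), heading about -0.22. The case front and rear lie 89 and 190 mm from the head, against 88 and 190 expected. That puts the grip at (0.513, 0.162). Now I'll approach.

Call:
{"name": "carry_out", "arguments": {
  "motion": [
    [[0.03,-0.039,0],0.02],
    [[0.06,-0.078,0],0.02],
    [[0.09,-0.117,0],0.02],
    [[0.12,-0.156,0],0.02],
    [[0.15,-0.195,0],0.02],
    [[0.18,-0.234,0],0.02],
    [[0.21,-0.273,0],0.02],
    [[0.24,-0.312,0],0.02],
    [[0.27,-0.351,0],0.02],
    [[0.3,-0.39,-0.02],0.02],
    [[0.33,-0.43,-0.05],0.02],
    [[0.345,-0.45,-0.08],0.02],
    [[0.357,-0.468,-0.1],0.02],
    [[0.357,-0.468,-0.11],0.02],
    [[0.357,-0.468,-0.12],0.02],
    [[0.357,-0.468,-0.12],0.02],
    [[0.357,-0.468,-0.12],0.02]
  ],
  "grip": -1
}}

```text
time: 2.0
position: [0.5125, 0.1648, 0.1032]
tool_rot: [-2.451, -1.965, -0.002]
ft_force: [0.2, 1.2, -0.1]
grip_width: 1.0
```

Call:
{"name": "carry_out", "arguments": {
  "motion": [
    [[0,-0.002,-0.03],0],
    [[0,-0.002,-0.06],0],
    [[0,-0.002,-0.08],0],
    [[0,-0.002,-0.087],0],
    [[0,-0.002,-0.092],0],
    [[0,-0.002,-0.095],0],
    [[0,-0.002,-0.095],0],
    [[0,-0.002,-0.095],0]
  ]
}}

```text
time: 2.8
position: [0.5134, 0.1615, 0.0085]
tool_rot: [2.453, 1.962, 0.003]
ft_force: [0.2, -0.3, 0.3]
grip_width: 1.001
```

Run:
```python
from h import *
st=get_state();print(st["position"],st["ft_force"])
t=eyes.get_image("top");s=eyes.get_image("side")
a=cv2.resize(t["pixels"][165:275,185:265],None,fx=5,fy=5,interpolation=cv2.INTER_CUBIC)
b=cv2.resize(s["pixels"][135:235,190:290],(400,550)[::-1] and (400,400),interpolation=cv2.INTER_CUBIC)
b=cv2.copyMakeBorder(b,0,150,0,0,cv2.BORDER_CONSTANT)
cv2.imwrite("pics/g1.png",np.hstack([a,b]))
```

```text
[0.51337622 0.16146945 0.00852152] [ 0.18550974 -0.2895926   0.27306748]
```

View pics/g1.png

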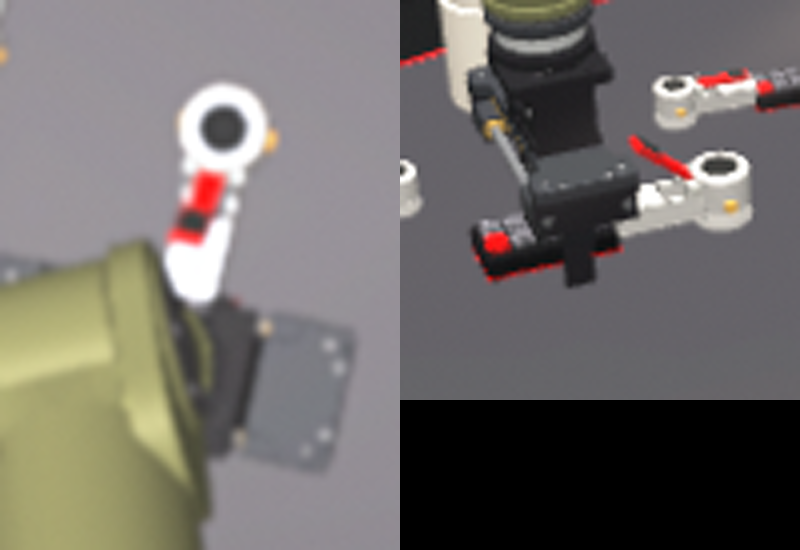

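The fingers straddle the case and clear the lever. I'll lower slightly and grip.

Call:
{"name": "carry_out", "arguments": {
  "motion": [
    [[0,0,-0.002],0],
    [[0,0,-0.002],0],
    [[0,0,-0.002],0],
    [[0,0,-0.002],0],
    [[0,0,-0.002],0],
    [[0,0,-0.002],0],
    [[0,0,-0.002],0],
    [[0,0,-0.002],0],
    [[0,0,-0.002],0],
    [[0,0,-0.002],0]
  ],
  "grip": 1,
  "squeeze": 55
}}

```text
time: 3.9
position: [0.5126, 0.1613, 0.0056]
tool_rot: [-2.453, -1.962, -0.0]
ft_force: [-0.6, 2.7, 0.4]
grip_width: 0.593
```

Call:
{"name": "carry_out", "arguments": {
  "motion": [
    [[0,0,0.005],0],
    [[0,0,0.01],0],
    [[0,0,0.02],0],
    [[0,0,0.035],0],
    [[0,0,0.055],0],
    [[0,0,0.075],0],
    [[0,0,0.095],0],
    [[0,0,0.1],0],
    [[0,0,0.1],0],
    [[0,0,0.1],0]
  ]
}}

```text
time: 4.9
position: [0.512, 0.1608, 0.1049]
tool_rot: [-2.453, -1.961, 0.002]
ft_force: [-0.2, -0.4, -6.2]
grip_width: 0.591
```

Run:
```python
from h import *
st=get_state();print(st["position"],st["ft_force"],st["torque"],st["grip_width"])
t=eyes.get_image("top");s=eyes.get_image("side")
a=cv2.resize(t["pixels"][155:235,195:265],None,fx=5,fy=5,interpolation=cv2.INTER_CUBIC)
b=cv2.resize(s["pixels"][105:185,200:290],None,fx=5,fy=5,interpolation=cv2.INTER_CUBIC)
cv2.imwrite("pics/g2.png",np.hstack([a,b]))
```

```text
[0.51200928 0.16080364 0.10494956] [-0.19922148 -0.37094369 -6.18448391] [0.01073475 0.20787829 0.02703974] 0.5909919806725017
```

View pics/g2.png

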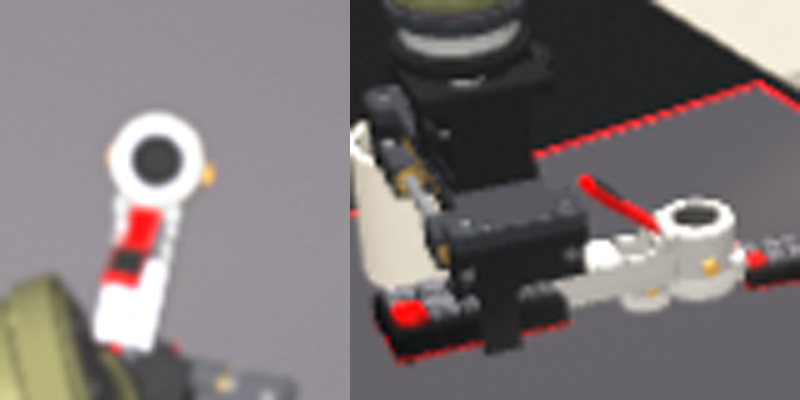

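Run:
```python
from h import *
t=eyes.get_image("top");s=eyes.get_image("side")
h,e=tri(t,(225.8,186.6),s,(268.6,147.2));print("head",h,e,[onz(t,(225.8,186.6),z) for z in(.135,.146)])
```

```text
head [0.63886687 0.13216025 0.14832574] 0.0011679421865900914 [array([0.64069198, 0.13335187, 0.135     ]), array([0.63959952, 0.13212112, 0.146     ])]
```

The keypad is held level: the head top rose 99.4 mm and the tool rose 99.3 mm. Now I'll carry it over the ball.

Call:
{"name": "carry_out", "arguments": {
  "motion": [
    [[-0.001,-0.012,0],0],
    [[-0.003,-0.035,0],0],
    [[-0.005,-0.06,0],0],
    [[-0.0075,-0.085,0],0],
    [[-0.01,-0.11,0],0],
    [[-0.0125,-0.135,0],0],
    [[-0.0145,-0.16,0],0],
    [[-0.0165,-0.185,0],0],
    [[-0.0185,-0.205,0],0],
    [[-0.0195,-0.217,0],0],
    [[-0.0205,-0.224,0],0],
    [[-0.0205,-0.226,0],0],
    [[-0.0205,-0.226,0],0],
    [[-0.0205,-0.226,0],0],
    [[-0.0205,-0.226,0],0]
  ]
}}

```text
time: 6.6
position: [0.4923, -0.0639, 0.1055]
tool_rot: [-2.452, -1.964, -0.0]
ft_force: [-0.4, -0.4, -5.6]
grip_width: 0.593
```

Run:
```python
from h import *
st=get_state();print(st["position"],st["tool_rot"],st["ft_force"],st["torque"],st["grip_width"])
t=eyes.get_image("top");s=eyes.get_image("side")
cv2.imwrite("pics/t3.png",t["pixels"])
a=cv2.resize(t["pixels"][155:235,280:350],None,fx=5,fy=5,interpolation=cv2.INTER_CUBIC)
b=cv2.resize(s["pixels"][160:240,250:340],None,fx=5,fy=5,interpolation=cv2.INTER_CUBIC)
cv2.imwrite("pics/g3.png",np.hstack([a,b]))
```

```text
[ 0.49230693 -0.06390403  0.10552851] [-2.45182673e+00 -1.96388709e+00 -1.88531809e-04] [-0.35528484 -0.39993406 -5.63907046] [0.02892646 0.17337201 0.00966387] 0.5932810373767589
```

View pics/g3.png

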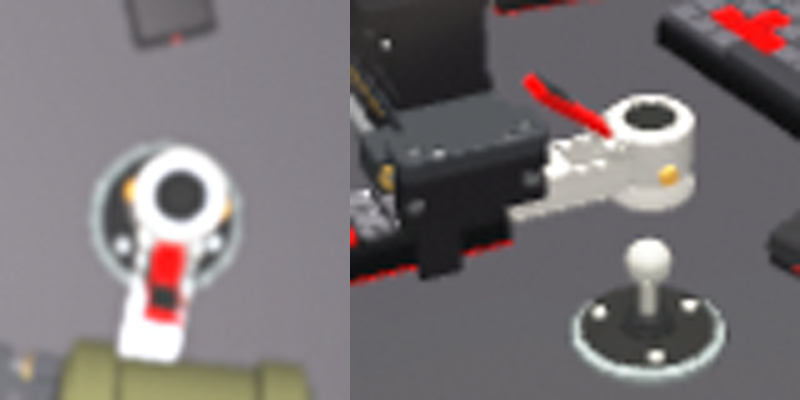

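Run:
```python
from h import *
t=eyes.get_image("top");s=eyes.get_image("side")
def dark(d,r,th):
    x0,x1,y0,y1=r;g=cv2.cvtColor(d["pixels"],cv2.COLOR_BGR2GRAY)[y0:y1,x0:x1]
    n,l,st,c=cv2.connectedComponentsWithStats((g<th).astype(np.uint8));k=[i for i in range(1,n) if st[i,4]>15 and st[i,0]>0 and st[i,1]>0 and st[i,0]+st[i,2]<x1-x0 and st[i,1]+st[i,3]<y1-y0]
    return [(c[i]+[x0,y0],st[i]) for i in k]
print(dark(t,(309,323,187,201),120),dark(s,(303,317,177,190),120))
T=(280+180/5-.4,155+195/5-.4);S=(250+300/5-.4,160+115/5-.4);print(T,S)
h,e=tri(t,T,s,S);print("head",h,e,onz(t,T,.1465),onz(s,S,.1465))
b=(309.2,211.2);bn=(250+298/5-.4,160+262/5-.4)
print("ball side",onz(s,b,.055),onz(s,bn,.055),"top",onz(t,(313.7,196.9),.055))
```

```text
[(array([315.93939394, 193.84848485]), array([ 3,  3,  9,  9, 66], dtype=int32))] [(array([309.5, 183. ]), array([ 2,  4, 10,  5, 44], dtype=int32))]
(315.6, 193.6) (309.6, 182.6)
head [ 0.61962845 -0.09212841  0.14885692] 0.0012746646294923758 [ 0.62036232 -0.09265073  0.1465    ] [ 0.62126521 -0.08890856  0.1465    ]
ball side [ 0.62117248 -0.08833362  0.055     ] [ 0.61896175 -0.09129686  0.055     ] top [ 0.61912541 -0.09410272  0.055     ]
```

The head's axis lies within about 1 mm of the ball in both views, and the flare takes up to 6 mm. I'll lower it, watching the force.

Call:
{"name": "carry_out", "arguments": {
  "motion": [
    [[0,0,-0.008],0],
    [[0,0,-0.018],0],
    [[0,0,-0.026],0],
    [[0,0,-0.032],0],
    [[0,0,-0.036],0],
    [[0,0,-0.039],0],
    [[0,0,-0.042],0],
    [[0,0,-0.042],0],
    [[0,0,-0.042],0]
  ]
}}

```text
time: 7.7
position: [0.4923, -0.0649, 0.0637]
tool_rot: [2.454, 1.962, 0.001]
ft_force: [-0.4, 1.1, -4.7]
grip_width: 0.594
```

Call:
{"name": "carry_out", "arguments": {
  "motion": [
    [[0,0,-0.002],0],
    [[0,0,-0.004],0],
    [[0,0,-0.006],0],
    [[0,0,-0.008],0],
    [[0,0,-0.008],0],
    [[0,0,-0.008],0]
  ]
}}

```text
time: 8.3
position: [0.4921, -0.0649, 0.0555]
tool_rot: [-2.454, -1.962, 0.0]
ft_force: [-0.1, -0.4, -5.6]
grip_width: 0.594
```

Call:
{"name": "carry_out", "arguments": {
  "motion": [
    [[0,0,-0.002],0],
    [[0,0,-0.004],0],
    [[0,0,-0.006],0],
    [[0,0,-0.007],0],
    [[0,0,-0.008],0],
    [[0,0,-0.008],0]
  ]
}}

```text
time: 8.9
position: [0.4921, -0.065, 0.0475]
tool_rot: [-2.454, -1.962, 0.0]
ft_force: [-0.3, -1.1, -5.6]
grip_width: 0.593
```

Call:
{"name": "carry_out", "arguments": {
  "motion": [
    [[0,0,-0.001],0],
    [[0,0,-0.002],0],
    [[0,0,-0.003],0],
    [[0,0,-0.003],0],
    [[0,0,-0.003],0]
  ]
}}

```text
time: 9.4
position: [0.4922, -0.0652, 0.0446]
tool_rot: [2.454, 1.961, 0.0]
ft_force: [-0.5, -1.6, -4.8]
grip_width: 0.593
```

Now I'll loosen the grip so that the keypad can pivot, then lower the tail.

Call:
{"name": "carry_out", "arguments": {
  "motion": [
    [[0,0,0],0],
    [[0,0,0],0],
    [[0,0,0],0],
    [[0.0005,0,-0.003],0],
    [[0.0005,0,-0.006],0],
    [[0.001,0,-0.008],0],
    [[0.001,0,-0.008],0]
  ],
  "squeeze": 8
}}

```text
time: 10.1
position: [0.4928, -0.0645, 0.0361]
tool_rot: [-2.452, -1.962, 0.001]
ft_force: [-1.6, 1.5, -3.0]
grip_width: 0.599
```

Call:
{"name": "carry_out", "arguments": {
  "motion": [
    [[0.0005,0,-0.003],0],
    [[0.001,0,-0.006],0],
    [[0.0015,0,-0.009],0],
    [[0.002,-0.0005,-0.012],0],
    [[0.002,-0.0005,-0.012],0],
    [[0.002,-0.0005,-0.012],0]
  ],
  "squeeze": 6
}}

```text
time: 10.7
position: [0.4947, -0.0652, 0.0243]
tool_rot: [-2.453, -1.962, 0.001]
ft_force: [-3.8, 1.9, -4.7]
grip_width: 0.596
```

Run:
```python
from h import *
st=get_state();print(st["position"],st["ft_force"],st["torque"],st["grip_width"])
t=eyes.get_image("top");s=eyes.get_image("side")
a=cv2.resize(t["pixels"][175:255,270:340],None,fx=5,fy=5,interpolation=cv2.INTER_CUBIC)
b=cv2.resize(s["pixels"][165:245,240:330],None,fx=5,fy=5,interpolation=cv2.INTER_CUBIC)
cv2.imwrite("pics/g4.png",np.hstack([a,b]))
```

```text
[ 0.49472095 -0.06523281  0.02428201] [-3.75836006  1.85785116 -4.74477781] [0.32805084 0.70085671 0.10554027] 0.595966248130024
```

View pics/g4.png

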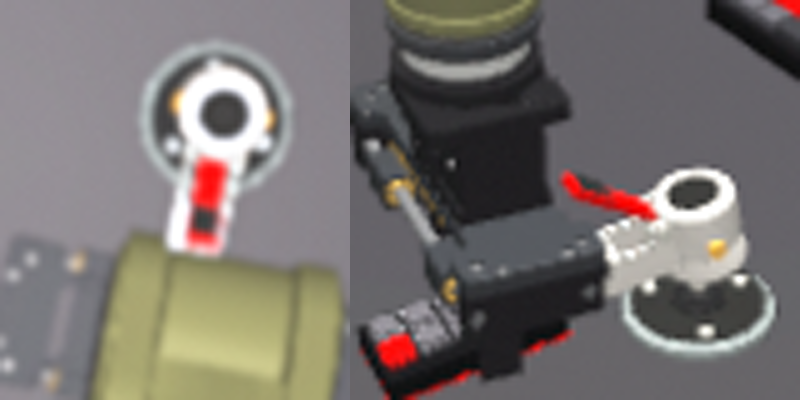

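The head is seated on the ball and the keypad slopes up with the lever raised. The fingers are pushed back by about 4 N in x, so I'll ease back and keep lowering.

Call:
{"name": "carry_out", "arguments": {
  "motion": [
    [[-0.001,0,0],0],
    [[-0.001,0,-0.002],0],
    [[-0.001,0,-0.004],0],
    [[-0.001,0,-0.005],0],
    [[-0.001,0,-0.005],0],
    [[-0.001,0,-0.005],0]
  ],
  "squeeze": 4
}}

```text
time: 11.4
position: [0.4952, -0.0656, 0.02]
tool_rot: [2.453, 1.961, 0.002]
ft_force: [1.3, 0.4, -4.2]
grip_width: 0.6
```

Call:
{"name": "carry_out", "arguments": {
  "motion": [
    [[0,0,-0.0015],0],
    [[0,0,-0.003],0],
    [[0,0,-0.003],0],
    [[0,0,-0.003],0]
  ]
}}

```text
time: 11.8
position: [0.495, -0.0655, 0.0171]
tool_rot: [2.453, 1.961, 0.002]
ft_force: [2.5, 0.2, 0.7]
grip_width: 0.597
```

Call:
{"name": "carry_out", "arguments": {
  "motion": [
    [[0,0,-0.0015],0],
    [[0,0,-0.003],0],
    [[0,0,-0.003],0],
    [[0,0,-0.003],0]
  ]
}}

```text
time: 12.2
position: [0.4949, -0.0655, 0.0142]
tool_rot: [2.453, 1.961, 0.002]
ft_force: [0.6, -0.1, 5.2]
grip_width: 0.6
```

The tail is on the mat and the force has changed sign. I'll ease up 2 mm, then open.

Call:
{"name": "carry_out", "arguments": {
  "motion": [
    [[0,0,0.002],0],
    [[0,0,0.002],0],
    [[0,0,0.002],0]
  ]
}}

```text
time: 12.5
position: [0.4934, -0.0653, 0.0149]
tool_rot: [-2.453, -1.962, 0.002]
ft_force: [0.9, -0.1, -3.7]
grip_width: 0.599
```

Call:
{"name": "carry_out", "arguments": {
  "motion": [
    [[0,0,0],0],
    [[0,0,0],0],
    [[0,0,0],0],
    [[0,0,0],0],
    [[0,0,0],0],
    [[0,0,0],0],
    [[0,0,0],0],
    [[0,0,0],0]
  ],
  "grip": -1
}}

```text
time: 13.3
position: [0.4942, -0.0654, 0.0156]
tool_rot: [-2.454, -1.962, -0.0]
ft_force: [0.3, -0.2, 0.5]
grip_width: 0.994
```

Call:
{"name": "carry_out", "arguments": {
  "motion": [
    [[0,0,0.01],0],
    [[-0.005,0.001,0.03],0],
    [[-0.01,0.002,0.06],0],
    [[-0.01,0.002,0.1],0],
    [[-0.01,0.002,0.14],0],
    [[-0.01,0.002,0.16],0],
    [[-0.05,0,0.16],0],
    [[-0.05,0,0.16],0],
    [[-0.05,0,0.16],0]
  ],
  "grip": -1
}}

```text
time: 14.2
position: [0.4439, -0.0654, 0.1763]
tool_rot: [-2.454, -1.962, -0.004]
ft_force: [-0.1, 1.2, -0.9]
grip_width: 0.998
```

Run:
```python
from h import *
st=get_state();print(st["time"],st["position"],st["ft_force"],st["grip_width"])
t=eyes.get_image("top");s=eyes.get_image("side")
a=cv2.resize(t["pixels"][175:255,270:340],None,fx=5,fy=5,interpolation=cv2.INTER_CUBIC)
b=cv2.resize(s["pixels"][165:245,240:330],None,fx=5,fy=5,interpolation=cv2.INTER_CUBIC)
cv2.imwrite("pics/g5.png",np.hstack([a,b]))
```

```text
14.2 [ 0.44392086 -0.06540978  0.17632392] [-0.07087059  1.16963593 -0.8533513 ] 0.9980738552420898
```

View pics/g5.png

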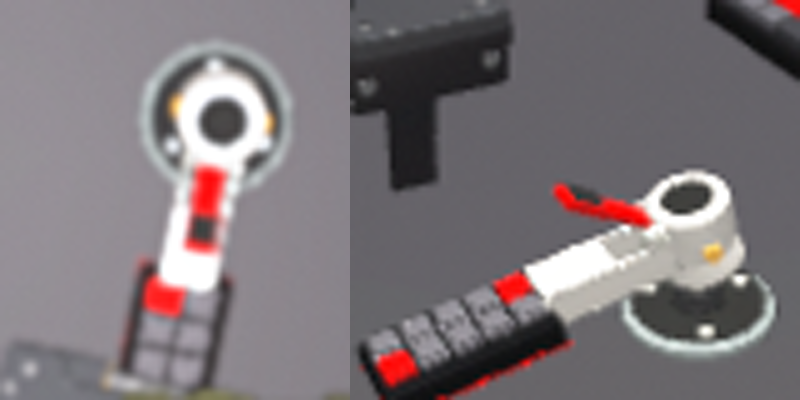

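It rests on the ball and tail at a slope of about 0.22 with the lever up. The head top is near (0.613, -0.092, 0.085). I'll shut the fingers and go above it.

Call:
{"name": "carry_out", "arguments": {
  "motion": [
    [[0.035,-0.005,0],0],
    [[0.075,-0.012,0],0],
    [[0.115,-0.019,0],0],
    [[0.15,-0.024,0],0],
    [[0.169,-0.027,0],0],
    [[0.169,-0.027,-0.03],0],
    [[0.169,-0.027,-0.06],0],
    [[0.169,-0.027,-0.075],0],
    [[0.169,-0.027,-0.075],0],
    [[0.169,-0.027,-0.075],0],
    [[0.169,-0.027,-0.075],0]
  ],
  "grip": 1,
  "squeeze": 40
}}

```text
time: 15.4
position: [0.6144, -0.0926, 0.1023]
tool_rot: [2.452, 1.961, 0.003]
ft_force: [-0.4, -0.7, -0.3]
grip_width: 0.082
```

Call:
{"name": "carry_out", "arguments": {
  "motion": [
    [[0,0,-0.004],0],
    [[0,0,-0.008],0],
    [[0,0,-0.011],0],
    [[0,0,-0.013],0],
    [[0,0,-0.013],0]
  ]
}}

```text
time: 15.9
position: [0.6129, -0.0924, 0.0872]
tool_rot: [-2.453, -1.962, 0.001]
ft_force: [0.2, -0.5, 0.0]
grip_width: 0.01
```

Call:
{"name": "carry_out", "arguments": {
  "motion": [
    [[0,0,-0.0015],0],
    [[0,0,-0.003],0],
    [[0,0,-0.003],0],
    [[0,0,-0.003],0]
  ]
}}

```text
time: 16.3
position: [0.6135, -0.0925, 0.0849]
tool_rot: [2.453, 1.962, 0.001]
ft_force: [0.1, 0.4, 1.7]
grip_width: 0.007
```

Call:
{"name": "carry_out", "arguments": {
  "motion": [
    [[0,0,-0.001],0],
    [[0,0,-0.002],0],
    [[0,0,-0.003],0],
    [[0,0,-0.003],0]
  ]
}}

```text
time: 16.7
position: [0.614, -0.0926, 0.0822]
tool_rot: [2.453, 1.961, 0.002]
ft_force: [0.8, -0.3, 4.1]
grip_width: 0.01
```

Contact came at about z = 0.085, as expected. I'll push on gradually.

Call:
{"name": "carry_out", "arguments": {
  "motion": [
    [[0.0005,0,-0.001],0],
    [[0.0005,0,-0.002],0],
    [[0.001,0,-0.003],0],
    [[0.001,0,-0.004],0],
    [[0.001,0,-0.004],0]
  ]
}}

```text
time: 17.2
position: [0.6151, -0.0927, 0.0785]
tool_rot: [2.453, 1.961, 0.002]
ft_force: [0.5, -0.2, 6.2]
grip_width: 0.011
```

Call:
{"name": "carry_out", "arguments": {
  "motion": [
    [[0.0005,0,-0.001],0],
    [[0.0005,0,-0.002],0],
    [[0.0005,0,-0.003],0],
    [[0.0005,0,-0.003],0]
  ]
}}

```text
time: 17.6
position: [0.6158, -0.0928, 0.0757]
tool_rot: [2.452, 1.961, 0.003]
ft_force: [0.6, -1.4, 6.8]
grip_width: 0.0
```

Call:
{"name": "carry_out", "arguments": {
  "motion": [
    [[0.0005,0,-0.001],0],
    [[0.0005,0,-0.002],0],
    [[0.0005,0,-0.003],0],
    [[0.0005,0,-0.003],0]
  ]
}}

```text
time: 18.0
position: [0.6166, -0.093, 0.0729]
tool_rot: [2.452, 1.96, 0.004]
ft_force: [1.1, -0.0, 7.0]
grip_width: 0.005
```

Call:
{"name": "carry_out", "arguments": {
  "motion": [
    [[0.0003,0,-0.001],0],
    [[0.0003,0,-0.002],0],
    [[0.0003,0,-0.003],0],
    [[0.0003,0,-0.003],0]
  ]
}}

```text
time: 18.4
position: [0.6171, -0.0931, 0.0702]
tool_rot: [2.452, 1.96, 0.004]
ft_force: [0.6, -0.5, 8.1]
grip_width: 0.005
```

Call:
{"name": "carry_out", "arguments": {
  "motion": [
    [[0,0,-0.001],0],
    [[0,0,-0.002],0],
    [[0,0,-0.002],0],
    [[0,0,-0.002],0]
  ]
}}

```text
time: 18.8
position: [0.6172, -0.0932, 0.0688]
tool_rot: [2.452, 1.96, 0.004]
ft_force: [0.3, -1.8, 11.1]
grip_width: 0.008
```

Call:
{"name": "carry_out", "arguments": {
  "motion": [
    [[0,0,-0.001],0],
    [[0,0,-0.002],0],
    [[0,0,-0.002],0],
    [[0,0,-0.002],0]
  ]
}}

```text
time: 19.2
position: [0.6174, -0.0932, 0.0673]
tool_rot: [2.452, 1.96, 0.005]
ft_force: [-2.0, -1.2, 13.4]
grip_width: 0.006
```

Call:
{"name": "carry_out", "arguments": {
  "motion": [
    [[0,0,-0.001],0],
    [[0,0,-0.002],0],
    [[0,0,-0.003],0],
    [[0,0,-0.003],0],
    [[0,0,-0.003],0]
  ]
}}

```text
time: 19.7
position: [0.6176, -0.0932, 0.065]
tool_rot: [2.452, 1.96, 0.006]
ft_force: [-2.1, -0.1, 17.3]
grip_width: -0.0
```

The slope is about 2 N/mm and z + F/2 is about 75 mm, so it is at the stop. One more firm push, still well under 40 N.

Call:
{"name": "carry_out", "arguments": {
  "motion": [
    [[0,0,-0.001],0],
    [[0,0,-0.002],0],
    [[0,0,-0.003],0],
    [[0,0,-0.004],0],
    [[0,0,-0.004],0],
    [[0,0,-0.004],0],
    [[0,0,-0.004],0]
  ]
}}

```text
time: 20.4
position: [0.6179, -0.0933, 0.0621]
tool_rot: [2.451, 1.959, 0.007]
ft_force: [-3.8, -1.2, 22.2]
grip_width: 0.007
```

It's home: about 1.7 N/mm all the way, z + F/2 about 74–75 mm. I'll back off gently, rise and look.

Call:
{"name": "carry_out", "arguments": {
  "motion": [
    [[0,0,0.002],0],
    [[0,0,0.004],0],
    [[0,0,0.007],0],
    [[0,0,0.01],0],
    [[0,0,0.014],0],
    [[0,0,0.02],0],
    [[0,0,0.04],0],
    [[0,0,0.08],0],
    [[0,0,0.12],0],
    [[0.03,0,0.14],0],
    [[0.03,0,0.14],0],
    [[0.03,0,0.14],0]
  ]
}}

```text
time: 21.6
position: [0.6449, -0.0921, 0.1966]
tool_rot: [-2.452, -1.962, 0.003]
ft_force: [0.6, 0.3, -0.2]
grip_width: 0.007
```

Run:
```python
from h import *
st=get_state();print(st["time"],st["position"],st["ft_force"],st["grip_width"])
t=eyes.get_image("top");s=eyes.get_image("side")
a=cv2.resize(t["pixels"][175:255,270:340],None,fx=5,fy=5,interpolation=cv2.INTER_CUBIC)
b=cv2.resize(s["pixels"][165:245,240:330],None,fx=5,fy=5,interpolation=cv2.INTER_CUBIC)
cv2.imwrite("pics/g6.png",np.hstack([a,b]))
# predicted points at home, slope .155, heading -.22
B=np.array([.619,-.094,.055]);h=np.array([np.cos(.22),-np.sin(.22),0]);z=np.array([0,0,1.])
for sl in(.155,):
  ex=np.cos(sl)*h+np.sin(sl)*z;ez=-np.sin(sl)*h+np.cos(sl)*z
  for th in(.75,.7,.65,.6,.5,.4,.3,.2,.1,0):
    al=-np.cos(th)*ex+np.sin(th)*ez;n=np.sin(th)*ex+np.cos(th)*ez
    P=B-.024*ex+.012*ez+.046*al+.008*n
    print(th,P.round(4),proj(t,P).round(1),proj(s,P).round(1), "endpx",proj(s,P+.013*al).round(1))
print("top",B+.02*ez,proj(s,B+.02*ez))
```

```text
21.6 [ 0.64488509 -0.09209811  0.19657013] [ 0.60868248  0.34966394 -0.17108096] 0.006763558450487391
0.75 [ 0.5613 -0.0811  0.0956] [310.  217.9] [289.2 205.1] endpx [285.3 203.7]
0.7 [ 0.5597 -0.0807  0.0938] [309.9 218.5] [288.6 205.8] endpx [284.6 204.6]
0.65 [ 0.5583 -0.0804  0.092 ] [309.7 219.1] [288.1 206.5] endpx [284.  205.5]
0.6 [ 0.5569 -0.0801  0.0902] [309.5 219.6] [287.6 207.2] endpx [283.4 206.5]
0.5 [ 0.5544 -0.0796  0.0862] [309.2 220.6] [286.8 208.6] endpx [282.4 208.3]
0.4 [ 0.5524 -0.0791  0.0821] [309.  221.4] [286.1 210.1] endpx [281.6 210.3]
0.3 [ 0.5508 -0.0787  0.0777] [308.8 222.1] [285.5 211.6] endpx [280.9 212.2]
0.2 [ 0.5496 -0.0785  0.0732] [308.6 222.6] [285.1 213.1] endpx [280.5 214.1]
0.1 [ 0.5488 -0.0783  0.0686] [308.4 222.9] [284.9 214.6] endpx [280.3 216. ]
0 [ 0.5485 -0.0782  0.064 ] [308.3 223.1] [284.8 216.1] endpx [280.3 217.8]
top [ 0.61598682 -0.09332619  0.07476023] [308.80968867 206.70717519]
```

View pics/g6.png

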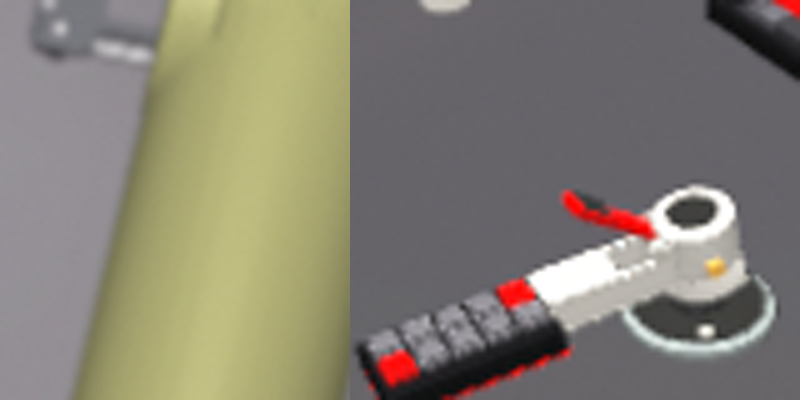

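The head's side-view pixel is (308.0,206.6) against (308.8,206.7) predicted for home. The lever is still at about 0.7 rad, with its pad at (287.6,205.2). Next is the lever.

Call:
{"name": "carry_out", "arguments": {
  "motion": [
    [[-0.03,0.004,0],0],
    [[-0.06,0.008,0],0],
    [[-0.084,0.011,0],0],
    [[-0.084,0.011,-0.03],0],
    [[-0.084,0.011,-0.06],0],
    [[-0.084,0.011,-0.08],0],
    [[-0.084,0.011,-0.085],0],
    [[-0.084,0.011,-0.085],0],
    [[-0.084,0.011,-0.085],0]
  ]
}}

```text
time: 22.6
position: [0.5617, -0.0816, 0.1133]
tool_rot: [2.453, 1.961, 0.001]
ft_force: [1.2, -0.6, 0.0]
grip_width: 0.008
```

Call:
{"name": "carry_out", "arguments": {
  "motion": [
    [[0,0,-0.002],0],
    [[0,0,-0.004],0],
    [[0,0,-0.006],0],
    [[-0.001,0,-0.009],0],
    [[-0.001,0,-0.009],0]
  ]
}}

```text
time: 23.1
position: [0.56, -0.0814, 0.1031]
tool_rot: [-2.453, -1.962, 0.001]
ft_force: [-0.5, 0.4, 0.1]
grip_width: 0.004
```

Call:
{"name": "carry_out", "arguments": {
  "motion": [
    [[0,0,-0.002],0],
    [[0,0,-0.004],0],
    [[0,0,-0.006],0],
    [[-0.0005,0,-0.008],0],
    [[-0.0005,0,-0.008],0]
  ]
}}

```text
time: 23.6
position: [0.5606, -0.0814, 0.0961]
tool_rot: [2.453, 1.962, 0.002]
ft_force: [0.5, -0.0, 4.1]
grip_width: 0.008
```

Call:
{"name": "carry_out", "arguments": {
  "motion": [
    [[-0.0005,0,-0.002],0],
    [[-0.001,0,-0.004],0],
    [[-0.0015,0,-0.006],0],
    [[-0.002,0,-0.008],0],
    [[-0.002,0,-0.008],0]
  ]
}}

```text
time: 24.1
position: [0.558, -0.0812, 0.0878]
tool_rot: [-2.453, -1.962, -0.001]
ft_force: [0.1, 0.6, 4.3]
grip_width: 0.006
```

Call:
{"name": "carry_out", "arguments": {
  "motion": [
    [[-0.001,0,-0.002],0],
    [[-0.002,0.0005,-0.004],0],
    [[-0.003,0.0005,-0.006],0],
    [[-0.004,0.001,-0.008],0],
    [[-0.004,0.001,-0.01],0],
    [[-0.0045,0.001,-0.012],0],
    [[-0.0045,0.001,-0.012],0]
  ]
}}

```text
time: 24.8
position: [0.5527, -0.0801, 0.0752]
tool_rot: [-2.452, -1.961, 0.001]
ft_force: [-2.0, 0.4, 4.2]
grip_width: 0.007
```

Call:
{"name": "carry_out", "arguments": {
  "motion": [
    [[-0.0005,0,-0.002],0],
    [[-0.001,0.0005,-0.004],0],
    [[-0.001,0.0005,-0.006],0],
    [[-0.001,0.0005,-0.006],0]
  ]
}}

```text
time: 25.2
position: [0.5516, -0.0798, 0.0691]
tool_rot: [-2.453, -1.961, 0.002]
ft_force: [-1.5, 0.8, 3.8]
grip_width: 0.007
```

Call:
{"name": "carry_out", "arguments": {
  "motion": [
    [[0,0,-0.0015],0],
    [[0,0,-0.003],0],
    [[0,0,-0.003],0],
    [[0,0,-0.003],0]
  ]
}}

```text
time: 25.6
position: [0.5516, -0.0798, 0.0665]
tool_rot: [-2.453, -1.961, 0.002]
ft_force: [-5.0, 1.4, 5.1]
grip_width: 0.005
```

Call:
{"name": "carry_out", "arguments": {
  "motion": [
    [[0,0,-0.001],0],
    [[0,0,-0.002],0],
    [[0,0,-0.002],0],
    [[0,0,-0.002],0]
  ]
}}

```text
time: 26.0
position: [0.5514, -0.0798, 0.0644]
tool_rot: [-2.452, -1.961, 0.002]
ft_force: [-4.9, 0.2, 5.2]
grip_width: 0.009
```

Call:
{"name": "carry_out", "arguments": {
  "motion": [
    [[-0.0005,0,-0.001],0],
    [[-0.001,0,-0.002],0],
    [[-0.001,0,-0.002],0],
    [[-0.001,0,-0.002],0]
  ]
}}

```text
time: 26.4
position: [0.5513, -0.0798, 0.0629]
tool_rot: [-2.453, -1.962, 0.0]
ft_force: [-4.1, 1.0, 7.4]
grip_width: 0.004
```

Call:
{"name": "carry_out", "arguments": {
  "motion": [
    [[0,0,-0.001],0],
    [[0,0,-0.002],0],
    [[0,0,-0.002],0],
    [[0,0,-0.002],0]
  ]
}}

```text
time: 26.8
position: [0.5514, -0.0798, 0.0617]
tool_rot: [-2.453, -1.961, -0.001]
ft_force: [-5.3, 0.9, 11.5]
grip_width: 0.005
```

Call:
{"name": "carry_out", "arguments": {
  "motion": [
    [[0,0,-0.001],0],
    [[0,0,-0.002],0],
    [[0,0,-0.003],0],
    [[0,0,-0.003],0],
    [[0,0,-0.003],0]
  ]
}}

```text
time: 27.3
position: [0.5517, -0.0799, 0.0598]
tool_rot: [-2.453, -1.961, -0.002]
ft_force: [-7.7, 1.7, 19.3]
grip_width: 0.007
```

The force rises stiffly to 19 N, so the lever is at its stop. I'll release gently, retreat clear and look.

Call:
{"name": "carry_out", "arguments": {
  "motion": [
    [[0,0,0.002],0],
    [[0,0,0.004],0],
    [[0,0,0.007],0],
    [[0,0,0.012],0],
    [[0,0,0.03],0],
    [[0,0,0.06],0],
    [[0,0,0.1],0],
    [[-0.03,0.04,0.13],0],
    [[-0.05,0.08,0.14],0],
    [[-0.05,0.12,0.14],0],
    [[-0.05,0.16,0.14],0],
    [[-0.05,0.2,0.14],0],
    [[-0.05,0.2,0.14],0],
    [[-0.05,0.2,0.14],0]
  ]
}}

```text
time: 28.7
position: [0.5015, 0.1207, 0.1973]
tool_rot: [2.451, 1.964, -0.0]
ft_force: [0.4, -1.2, -0.0]
grip_width: -0.0
```

Run:
```python
from h import *
st=get_state();print(st["time"],st["position"],st["ft_force"],st["grip_width"])
t=eyes.get_image("top");s=eyes.get_image("side")
a=cv2.resize(t["pixels"][175:255,270:340],None,fx=5,fy=5,interpolation=cv2.INTER_CUBIC)
b=cv2.resize(s["pixels"][165:245,240:330],None,fx=5,fy=5,interpolation=cv2.INTER_CUBIC)
cv2.imwrite("pics/g7.png",np.hstack([a,b]))
```

```text
28.7 [0.50152534 0.12072575 0.19729892] [ 0.41495074 -1.20678635 -0.03942898] -3.5685962867885854e-05
```

View pics/g7.png

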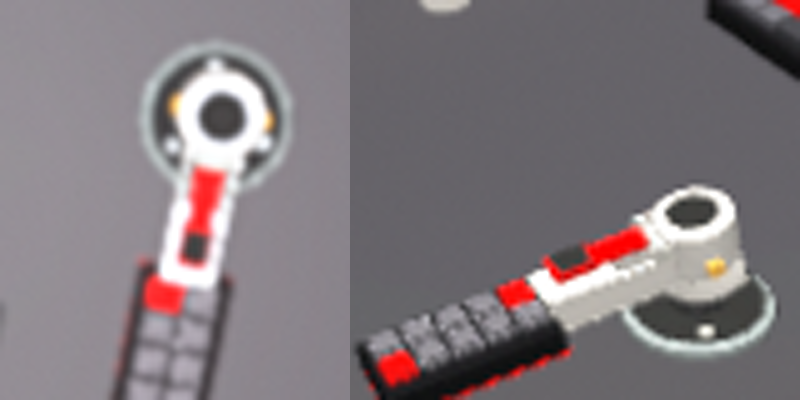

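The lever lies flat: its pad is at side pixel (283.6,216.0) against (284.8,216.1) predicted for closed, and 0.1 rad open would show at row 214.6. The head is unchanged at (308,206.6) and the tail is on the mat. Handing in.

```bash
python3 -c "
from bench import ticket;print(ticket.close_job())"
```

```text
the job is handed in; nothing more can be done
None
```

The keypad is on its mount: the coupler sits home on the ball, the lever is down, and I handed the job in at about 29 s (no verdict is reported). I picked the largest of the three keypads, set its coupler over the ball and let the tail pivot down onto the mat. I then pushed the head down with shut fingers while the lever was up (about 0.7 rad), and pressed the lever to its stop.

**Coupler home:** The push force rose steadily at about 1.7 N/mm to 22 N. With the spring's give allowed for, the head top came to 74–75 mm against 75 mm expected. Its position in the side view was within 1 pixel of the prediction.

**Lever closed:** The force rose to about 19 N down (about 21 N in all) at the stop. In the last picture the lever lies flat, with its pad within about 1 pixel of the closed position.

**Let go:** The tail rested on the mat in the picture, and the arm had moved clear with no contact force on the tool.

**Not checked:** I did not look again at the mouse, mug or earbud case, but the arm's path stayed away from them.

**Disagreement:** The two cameras put heights about 2–4 mm too high, within the stated calibration for the head but not the ball. I therefore relied on the given heights and the force readings.

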